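# Turn the sowing template over to the other tray

### The arm

A 6-joint arm with a two-finger parallel gripper is mounted at the origin on the work surface. World frame = base frame: x ahead of the robot, y to its left, z up, the work surface at z = 0. Lengths are in mm, angles in rad, forces in N, time in s.
With the tool pointing down it reaches from about 325 to 850 mm from the base axis. Payload 15.5 kg.
Tool frame: the origin (TCP) lies between the finger pads; the fingertips stand 25 mm ahead of it and the grasp point (between the pads) lies 6 mm ahead of it; z points along the fingers, y is the line along which they close (so a half turn about z gives the same grasp; the last joint's range is limited). The gripper opens to 91 mm and grips with 3 to 60 N. Pads are 32 mm wide; open, the fingers measure 118 mm over their backs; the gripper's body (76 mm by 178 mm) begins 60 mm behind the grasp point.
Start: joints at [1.056, 0.494, 1.345, -0, 1.302, -0.096], TCP at [254.732, 570.735, 238.915] pointing down, gripper open.
Joint ranges: [-2.91, 2.91], [-0.82, 2.16], [0.22, 2.67], [-1.22, 4.37], [0.12, 2.79], [-3.08, 3.08]. Speed limits (rad/s): [1.89, 1.89, 2.57, 3.01, 3.01, 3.01].

### API

Orientations are given as a rotation vector (axis times angle).
In Python, from cell import manip gives the robot as it stands.
- The arm moves only by the shell command python3 nudge.py 'ROWS' [FORCE]. ROWS is rows parted by semicolons, their numbers by spaces, 1 to 12 of them, each of 7 numbers: the finger opening in mm, then dx, dy, dz in mm, then a rotation vector rx, ry, rz in rad; each row is the pose to reach, as a shift and turn from the pose commanded when the command began, along the tool's axes at that moment; what a row does not reach only later rows make up. A row lasts 1/12 s, in which the tool goes at most 41.7 mm and 0.125 rad, less where a joint would pass 70% of its speed; a pose out of reach is approached as far as the arm can. The fingers move at their own pace and stop on an object; FORCE is the grip in N (left out, the last holds). Time passes only in rows, so rows that do not move let the fingers close. It prints the time, the measured TCP pose, the force, the opening and the grip force at its end.
- manip.read_state(): the state, without advancing time (a new reading comes with each control period).
- manip.get_image(name): name is "scene" or "top" or "wrist"; returns a dict with "color" (384x512x3 uint8, blue, green, red), "fx", "fy", "cx", "cy" (pixels), "D" ([k1, k2, p1, p2, k3] as OpenCV has them; the pictures are not rectified), "rvec" (rotation vector, rad) and "tvec" (3), from world to camera coordinates, as OpenCV has them. Camera axes: x right, y down, z forward; pixel columns grow to the right and rows downward; lengths in mm; the calibration is good to about 2 mm. A picture is of the moment at which its call begins. There is no depth.
- manip.hand_in(): hands the job in; it is judged then, once.
The state is a dict: "t": time; "q": joint angles; "qvel": joint speeds; "joint_efforts": joint torques, N m; "tool_pos": TCP position; "eef_rot": TCP orientation; "force": force on the tool from outside, world axes, zero at the start; "torque": the same for the moment, N m; "finger_gap": finger opening in mm; "finger_force": force on a finger pad.
Only numpy, scipy, OpenCV 4.12 (cv2) and the standard library are available. Lean on these libraries where they do the work, as an engineer would, in place of code of your own. Each camera call takes 0.05 s, during which the arm holds its last target. There are 200 camera calls.

### The job

The left tray of the double sowing frame is done: with the fingertips, gently push the hinged plywood template up from its free edge, over the spine, and press it down until it lies flat over the right tray. Push it only: do not squeeze it, fling it, or lift or shove the frame, and leave everything else on the bench where it is.

Things in the scene. Friction and masses are not known exactly. Their poses are not given: they have to be found in the camera images.
- frame: double sowing frame, loose, about 2 kg: plywood base 230 x 230 x 8 mm, two black six-cell trays (tops 50 mm above the bench, outer walls 113 mm from the spine), the spine between them on two steel posts 64 mm high at x = +/-108 mm. Origin: centre of the underside. x along the spine, roughly away from the robot; y to the robot's left; z up
- leaf (a joint): hinge angle of the leaf, rad: 0 = flat over the left tray (frame +y), 1.57 = upright, 3.14 = flat over the right tray (frame -y), where it stops. Starts a little raised from the left tray, 0.10 to 0.60. The hinge is stiff: the leaf stays at any angle where it is left, does not fall, and takes about 1 to 2 N at the free edge to turn
- spine (a point): point on the hinge axis, midway along the spine, 56 mm above the frame's underside; its axes are the frame's
- leaf_edge (a point): middle of the leaf's free edge, 150 mm from the hinge axis. The leaf: rigid plywood plate with six holes, 180 mm along the spine, 5 mm thick (2.5 mm either side of this point), 0.12 kg. It reaches 35 mm past tray and base, only the bench beneath, so fingertips fit under it. y points outward from the spine, x along it
- fork: orange plastic hand fork lying flat, 275 mm long, 26 mm high, three tines; origin under its middle, x towards the tines. A bystander, loose
- pot_a: black nursery pot, 90 mm across the rim, 85 mm tall; origin under its centre. A bystander, loose
- pot_b: second black nursery pot, same size; origin under its centre. A bystander, loose
- dibber: bamboo dibber with a T handle, lying flat, 230 mm long, 24 mm high; origin under its middle, x towards its tip. A bystander, loose
- bottle: white closed bottle, 60 mm across, 150 mm tall; origin under its centre. A bystander, loose
- clay_pot: terracotta pot, 80 mm across the rim, 70 mm tall; origin under its centre. A bystander, loose

How it is judged (in metres and radians):
At the end, for the whole second after the job is handed in: The leaf lies at rest flat over the right tray (hinge angle above 3.06 rad, within 12 mm at its edge), the frame stands level and within 30 mm of where it was, and every bystander is within 20 mm of where it was (value of joint leaf above 3.06 rad and velocity of joint leaf between -0.05 and 0.05 rad/s and distance of frame from where it was at the start of the episode below 0.03 m and linear speed of frame below 0.02 m/s and angle between frame's own z axis and vertical below 0.03 rad and distance of each of fork, pot_a, pot_b, dibber, bottle, clay_pot from where it was at the start of the episode below 0.02 m); the robot touches nothing.
It fails at once if the frame is lifted more than 10 mm, or shoved more than 30 mm (height (world z) of frame above 0.01 m or distance of frame from where it was at the start of the episode above 0.03 m).
It fails at once if the fingers press or squeeze the leaf or frame with more than 40 N (contact force between the fingers and frame above 40 N).
It fails at once if the leaf is flung over (faster than 5 rad/s) (velocity of joint leaf above 5 rad/s).
It fails at once if a bystander is moved more than 20 mm (distance of any of fork, pot_a, pot_b, dibber, bottle, clay_pot from where it was at the start of the episode above 0.02 m).
It also fails if it takes over 51 s, if anything falls off the work surface, if the arm or the gripper's body presses on something with over 40 N, if the wrist force passes 120 N, or if a joint passes its speed limit or range.

## Working session

There is one attempt and no reset: what is moved stays moved. The work goes in short steps, Python scripts to look and compute and a shell command to move; the robot and the scene stay as the last step left them, time stands still between calls to the robot, and variables do not carry over. Pictures are saved under pics/ and viewed, at most 10 in all, crops included, and the job is handed in when it is done.

```bash
ls; mkdir -p pics
python3 - <<'E'
from cell import manip
import cv2,json
for n in ["scene","top"]:
    d=manip.get_image(n); cv2.imwrite(f"pics/{n}0.png",d["color"])
    print(n,[d[k] for k in("fx","fy","cx","cy","D","rvec","tvec")])
s=manip.read_state(); print(s)
E
```

```text
cell.py
nudge.py
pics
scene [472.82309284668895, 472.82309284668895, 254.72008325867768, 195.81640560920115, array([0.0332245, 0.       , 0.       , 0.       , 0.       ]), array([ 1.4401373 ,  1.86785626, -0.99866195]), array([ 135.84924856, -246.66738487, 1676.08961685])]
top [479.75938755889416, 479.75938755889416, 256.727178683454, 193.18514284985338, array([-0.14384999,  0.        ,  0.        ,  0.        ,  0.        ]), array([ 2.09112162, -2.15803927,  0.13456743]), array([  42.10056118,  579.43163929, 1108.83095513])]
{'t': 0.1, 'q': array([ 1.05549136e+00,  4.94099743e-01,  1.34608459e+00,  1.25496844e-06,
        1.30252258e+00, -9.54976578e-02]), 'qvel': array([ 8.59329975e-04, -1.10502014e-03, -2.75015746e-03,  1.06675295e-05,
       -1.08575171e-03,  5.50854728e-06]), 'joint_efforts': array([ 2.61993300e-03, -8.80253434e+01, -3.82551706e+01,  7.08700251e-02,
        4.81081777e-02, -7.67313986e-05]), 'tool_pos': array([254.57171719, 570.44222408, 238.40590763]), 'eef_rot': array([-6.54530422e-01, -3.07230847e+00,  1.66853542e-03]), 'force': array([ 0.05681962, -0.12457087,  0.64441234]), 'torque': array([-0.06407962, -0.00037367,  0.0111158 ]), 'finger_force': 0.0, 'finger_gap': 91.2577326616944}
```

View pics/scene0.png

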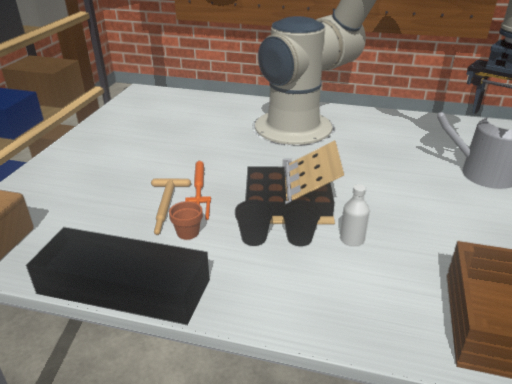

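View pics/top0.png

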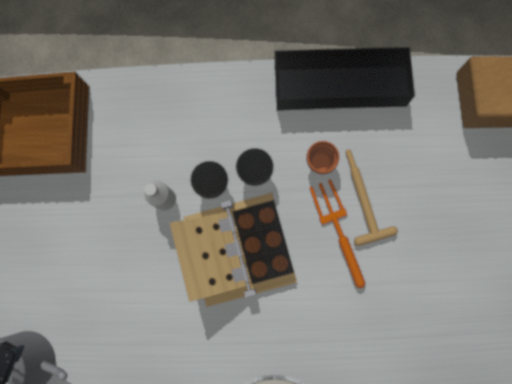

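The scene view shows the frame at about (290,190), with the leaf raised towards the right and the pots and bottle in front of it. In the top view the leaf's free edge runs from about (172,221) to (190,300), and the spine from (228,203) to (250,295). I'll enlarge both.

Run:
```python
import cv2,numpy as np
a=cv2.imread("pics/scene0.png")[125:245,235:375]; b=cv2.imread("pics/top0.png")[145:315,140:310]
a=cv2.resize(a,(700,600),interpolation=cv2.INTER_CUBIC); b=cv2.resize(b,(600,600),interpolation=cv2.INTER_CUBIC)
cv2.imwrite("pics/sceneC.png",a); cv2.imwrite("pics/topC.png",b)
```

```text
(no output)
```

View pics/sceneC.png

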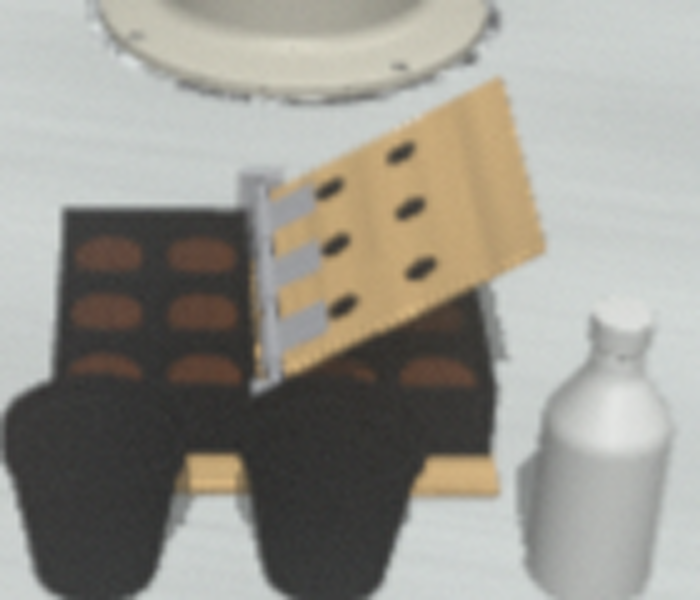

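View pics/topC.png

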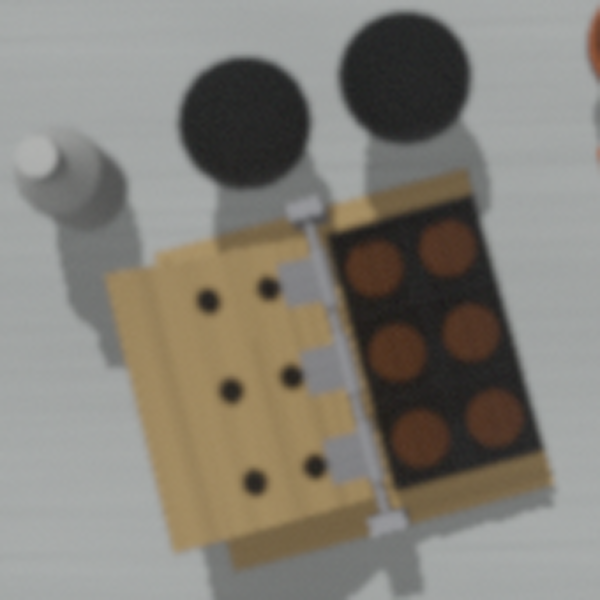

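The crops give me the leaf corners, its holes and the post tops in both views. For example, the free-edge corners are at scene (335,141) and (344,175), and at top (190,301) and (171,223). I'll triangulate these.

```bash
cat > geo.py <<'E'
import cv2,numpy as np
from cell import manip
class Cam:
    def __init__(s,d):
        s.K=np.array([[d["fx"],0,d["cx"]],[0,d["fy"],d["cy"]],[0,0,1.]]); s.D=np.array(d["D"]); s.r=np.array(d["rvec"]); s.t=np.array(d["tvec"])
        s.R=cv2.Rodrigues(s.r)[0]; s.P=np.c_[s.R,s.t]
    def und(s,p): return cv2.undistortPoints(np.array(p,float).reshape(-1,1,2),s.K,s.D).reshape(-1,2)
    def plane(s,p,z):
        u=np.c_[s.und(p),np.ones(len(p))]@s.R; c=-s.R.T@s.t
        return c+u*((z-c[2])/u[:,2])[:,None]
    def proj(s,X): return cv2.projectPoints(np.array(X,float).reshape(-1,3),s.r,s.t,s.K,s.D)[0].reshape(-1,2)
def tri(a,pa,b,pb):
    X=cv2.triangulatePoints(a.P,b.P,a.und(pa).T,b.und(pb).T); return (X[:3]/X[3]).T
E
python3 - <<'E'
from geo import *
S=manip.get_image("scene");T=manip.get_image("top");cs=Cam(S);ct=Cam(T)
def blob(img,c,r):
    g=img.min(2).astype(float) if False else img.max(2).astype(float); x0,y0=np.round(c).astype(int)
    w=g[y0-r:y0+r+1,x0-r:x0+r+1]; k=np.clip(np.median(w)-w-15,0,None); yy,xx=np.mgrid[-r:r+1,-r:r+1]
    return [x0+(k*xx).sum()/k.sum(), y0+(k*yy).sum()/k.sum()]
f=lambda L:np.array([[235+u/5-.4,125+v/5-.4] for u,v in L])
g=lambda L:np.array([[140+u/3.529-.4,145+v/3.529-.4] for u,v in L])
hs=f([(330,188),(400,153),(335,244),(410,208),(343,306),(421,268)])
ht=g([(315,466),(254,482),(292,377),(231,391),(269,289),(208,301)])
hs=np.array([blob(S["color"],c,3) for c in hs]);ht=np.array([blob(T["color"],c,4) for c in ht])
names="holes edgeN edgeF postN postF".split()
ps=np.vstack([hs,f([(500,80),(545,250),(262,176),(266,384)])]); pt=np.vstack([ht,g([(177,552),(108,275),(388,522),(305,208)])])
X=tri(cs,ps,ct,pt); e=np.linalg.norm(cs.proj(X)-ps,axis=1)+np.linalg.norm(ct.proj(X)-pt,axis=1)
np.set_printoptions(precision=1,suppress=True); print(np.c_[X,e])
# frame base corners via top at z=8: right side corners
print("base",ct.plane(g([(468,172),(552,487),(236,570),(330,212)]),8))
print("posts z64",ct.plane(g([(388,522),(305,208)]),64))
print("trayR z50",ct.plane(g([(472,198),(541,452),(398,488),(330,236)]),50))
print("pots",ct.plane(g([(245,122),(405,77)]),85),"bottle z150",ct.plane(g([(38,157)]),150))
print("bott scene z150",cs.plane(f([(622,315)]),150))
H=X[:6]; c=X[:8].mean(0); n=np.linalg.svd(X[:8]-c)[2][2]; n*=np.sign(n[2]); print("n",n,"tilt",np.arccos(n[2]),"res",(X[:8]-c)@n)
E
```

```text
[[383.7  91.8  78.4   0.3]
 [374.8 128.7 101.4   0.2]
 [442.3 105.8  78.9   0.3]
 [433.4 142.8 101.7   0.3]
 [500.6 119.9  78.6   0.4]
 [491.7 157.  101.6   0.3]
 [333.6 174.5 131.3   0.1]
 [507.2 216.9 130.9   0.3]
 [345.8  46.8  59.7   0. ]
 [556.   94.4  63.3   2.1]]
base [[584.9 -13.5   8. ]
 [363.9 -64.    8. ]
 [313.  155.1   8. ]
 [559.7  84.5   8. ]]
posts z64 [[346.   46.6  64. ]
 [555.3  96.8  64. ]]
trayR z50 [[560.3 -15.5  50. ]
 [388.4 -55.6  50. ]
 [367.5  40.1  50. ]
 [537.6  81.5  50. ]]
pots [[611.4 133.8  85. ]
 [638.1  26.4  85. ]] bottle z150 [[581.2 257.2 150. ]]
bott scene z150 [[587.  258.1 150. ]]
n [ 0.1 -0.5  0.9] tilt 0.5161892823236979 res [-0.7  0.5 -0.1  0.9 -0.4  0.8 -0.3 -0.7]
```

The measurements agree with each other: spine at (450.7, 71.7, 56), yaw 0.237, and leaf angle about 0.53 rad at radius 149 mm. Next I'll write a helper that converts a fingertip goal in the frame's y-z plane into a shift and turn along the tool axes.

```bash
cat > goal.py <<'E'
import sys
from geo import *
from scipy.spatial.transform import Rotation as R
SP=np.array([450.7,71.7,0]);psi=.237
ex=np.array([np.cos(psi),np.sin(psi),0]);ey=np.array([-np.sin(psi),np.cos(psi),0]);ez=np.array([0,0,1.])
def pose(x,y,z,a):   # fingertip-centre x,y,z in frame axes (z world), tilt a
    tz=-np.sin(a)*ey-np.cos(a)*ez; M=np.c_[np.cross(ex,tz),ex,tz]
    return SP+x*ex+y*ey+z*ez-25*tz, R.from_matrix(M)
def rel(goals):
    s=manip.read_state(); p0=s["tool_pos"]; r0=R.from_rotvec(s["eef_rot"])
    tip=p0+25*r0.apply([0,0,1])-SP; print("now tip",np.round([tip@ex,tip@ey,tip[2]],1),"F",np.round(s["force"],1),"t",s["t"],"q",np.round(s["q"],2))
    for g in goals:
        p,r=pose(*g); d=r0.inv().apply(p-p0); w=(r0.inv()*r).as_rotvec()
        print(g,"d",np.round(d,1),"rv",np.round(w,3),"rows>=",round(max(np.linalg.norm(d)/41.7,np.linalg.norm(w)/.125),1))
if __name__=="__main__": rel([tuple(map(float,a.split(","))) for a in sys.argv[1:]])
E
python3 goal.py -20,200,200,0 -20,190,130,.7 -20,151,84,.7
python3 -c "
from geo import *
c=Cam(manip.get_image('scene'));print(c.plane([(490,180),(445,118)],0))"
```

```text
now tip [-73.5 530.9 213.6] F [-0.1  0.3 -0.1] t 0.2 q [ 1.06  0.49  1.35 -0.    1.3  -0.1 ]
(-20.0, 200.0, 200.0, 0.0) d [-244.4 -229.4   13.7] rv [-0.001  0.     0.914] rows>= 8.0
(-20.0, 190.0, 130.0, 0.7) d [-240.7 -224.6   89.6] rv [ 0.319 -0.65   0.876] rows>= 9.1
(-20.0, 151.0, 84.0, 0.7) d [-264.5 -255.4  135.6] rv [ 0.319 -0.65   0.876] rows>= 9.4
[[ 212.39336824  617.04513005    0.        ]
 [-201.72107139  520.44884665    0.        ]]
```

```bash
python3 nudge.py '0 -120 -115 0 0 0 0.45; 0 -240 -229 5 0 0 0.91; 0 -244 -229 14 0 0 0.91; 0 -244 -229 14 0 0 0.914; 0 -244 -229 14 0 0 0.914; 0 -244 -229 14 0 0 0.914; 0 -244 -229 14 0 0 0.914; 0 -244 -229 14 0 0 0.914; 0 -244 -229 14 0 0 0.914; 0 -244 -229 14 0 0 0.914; 0 -244 -229 14 0 0 0.914; 0 -244 -229 14 0 0 0.914' 10; python3 goal.py -20,200,130,.7 -20,151,84,.7
```

```text
t: 1.25
tool_pos: [383.9, 263.1, 225.0]
eef_rot: [-1.941, -2.47, -0.0]
force: [-0.8, 0.4, -0.1]
finger_gap: 14.1
finger_force: 0.0
now tip [-20.  201.7 200. ] F [-0.8  0.4 -0.1] t 1.25 q [0.47 0.29 1.74 0.   1.11 0.23]
(-20.0, 200.0, 130.0, 0.7) d [14.4 -0.  75.9] rv [ 0.001 -0.7    0.001] rows>= 5.6
(-20.0, 151.0, 84.0, 0.7) d [-3.460e+01 -1.000e-01  1.218e+02] rv [ 0.001 -0.7    0.001] rows>= 5.6
```

```bash
python3 nudge.py '0 7 0 38 0 -0.35 0; 0 14 0 76 0 -0.7 0; 0 14 0 76 0 -0.7 0; 0 14 0 76 0 -0.7 0; 0 14 0 76 0 -0.7 0; 0 14 0 76 0 -0.7 0; 0 -10 0 100 0 -0.7 0; 0 -34 0 121 0 -0.7 0; 0 -34 0 121 0 -0.7 0; 0 -34 0 121 0 -0.7 0'; python3 goal.py -20,128,103.5,.7; python3 -c "
from geo import *
for n in ('scene','wrist'): cv2.imwrite(f'pics/{n}1.png',manip.get_image(n)['color'])
a=cv2.imread('pics/scene1.png')[115:245,215:375]; cv2.imwrite('pics/two1.png',cv2.resize(a,(640,520),interpolation=cv2.INTER_CUBIC))"
```

```text
t: 2.08
tool_pos: [391.3, 229.3, 103.2]
eef_rot: [1.564, 1.991, -0.574]
force: [-0.1, 0.1, 1.3]
finger_gap: 0.5
finger_force: 0.0
now tip [-20.8 151.   84.1] F [-0.1  0.1  1.3] t 2.0833 q [ 0.8   0.69  1.72 -0.62  1.23  0.92]
(-20.0, 128.0, 103.5, 0.7) d [-30.1   0.7   0. ] rv [-0.001  0.001  0.002] rows>= 0.7
```

View pics/two1.png

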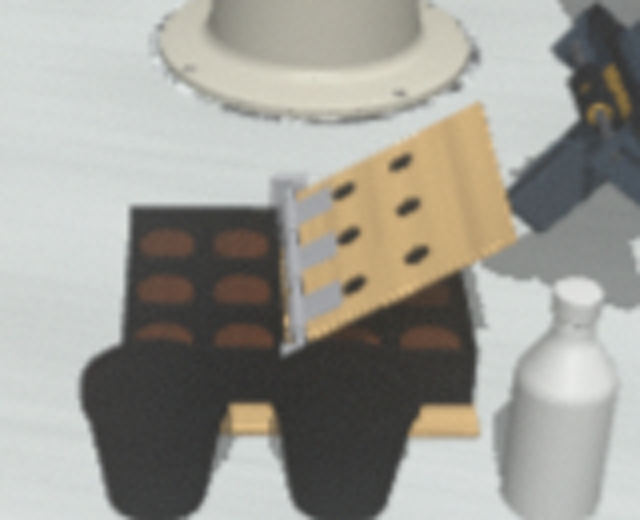

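The scene crop shows the closed fingertips at about (515,200), just outside and below the leaf's free edge and clear of the bottle. Next I'll compute the pushing arc: the edge rides on the finger's side until upright, and after that the tip corner pushes on the face.

```bash
cat > arc.py <<'E'
import sys
from goal import *
def arc(th,x=-20,rho=130,over=0):
    a=max(0,.7*(1.57-th)/1.04) if th>.53 else .7
    b=np.array([np.sin(a),np.cos(a)]); n=np.array([-np.cos(a),np.sin(a)])
    L=np.array([np.cos(th),np.sin(th)]); m=np.array([-L[1],L[0]])
    if np.pi/2-a>=th: tip=150*L-2.5*m-16*n-20*b
    else: tip=rho*L-2.5*m-16*n
    tip=tip+over*m
    return (x,round(tip[0],1),round(tip[1]+56,1),round(a,3))
if __name__=="__main__": rel([arc(float(t)) for t in sys.argv[1:]])
E
python3 arc.py .53 .6 .7 .8 .9 1.0
```

```text
now tip [-19.5 152.   85.1] F [1.  0.5 0.4] t 2.1833 q [ 0.8   0.69  1.71 -0.62  1.23  0.92]
(-20, np.float64(130.0), np.float64(104.1), 0.7) d [-29.1  -0.4  -0.3] rv [ 0.002 -0.001  0.   ] rows>= 0.7
(-20, np.float64(125.8), np.float64(113.0), 0.653) d [-39.2  -0.4  -4.4] rv [0.002 0.046 0.   ] rows>= 0.9
(-20, np.float64(118.6), np.float64(125.2), 0.586) d [-54.2  -0.4  -9. ] rv [0.002 0.113 0.001] rows>= 1.3
(-20, np.float64(110.3), np.float64(136.6), 0.518) d [-69.6  -0.4 -12.1] rv [0.002 0.181 0.001] rows>= 1.7
(-20, np.float64(100.9), np.float64(147.0), 0.451) d [-85.1  -0.4 -13.7] rv [0.002 0.248 0.001] rows>= 2.1
(-20, np.float64(90.5), np.float64(156.3), 0.384) d [-100.7   -0.5  -13.6] rv [0.002 0.315 0.001] rows>= 2.5
```

```bash
python3 nudge.py '0 -12 0 0 0 0 0; 0 -22 0 0 0 0 0; 0 -29 0 0 0 0 0; 0 -34 0 -2 0 0.02 0; 0 -39 0 -4 0 0.05 0; 0 -47 0 -7 0 0.08 0; 0 -54 0 -9 0 0.11 0; 0 -62 0 -11 0 0.15 0; 0 -70 0 -12 0 0.18 0; 0 -77 0 -13 0 0.21 0; 0 -85 0 -14 0 0.25 0'; python3 arc.py .9 1.0 1.1 1.2 1.3 1.4 1.5 1.6; python3 -c "
from geo import *
a=manip.get_image('scene')['color'][95:245,215:375]; cv2.imwrite('pics/s2.png',cv2.resize(a,(640,600),interpolation=cv2.INTER_CUBIC))"
```

```text
t: 3.1
tool_pos: [405.4, 174.5, 170.2]
eef_rot: [1.71, 2.171, -0.387]
force: [-1.2, 0.6, -2.1]
finger_gap: 0.7
finger_force: 0.7
now tip [-19.9  99.7 147.7] F [-1.2  0.6 -2.1] t 3.1 q [ 0.58  0.44  1.8  -0.47  1.11  0.6 ]
(-20, np.float64(100.9), np.float64(147.0), 0.451) d [ 1.5 -0.1  0.1] rv [ 0.001 -0.004 -0.   ] rows>= 0.0
(-20, np.float64(90.5), np.float64(156.3), 0.384) d [-13.6  -0.1  -3.7] rv [ 0.001  0.063 -0.   ] rows>= 0.5
(-20, np.float64(79.3), np.float64(164.6), 0.316) d [-29.   -0.1  -6.2] rv [ 0.001  0.131 -0.   ] rows>= 1.1
(-20, np.float64(67.3), np.float64(171.6), 0.249) d [-44.5  -0.1  -7. ] rv [ 0.001  0.198 -0.   ] rows>= 1.6
(-20, np.float64(54.7), np.float64(177.3), 0.182) d [-59.9  -0.1  -6.3] rv [ 0.001  0.265 -0.   ] rows>= 2.1
(-20, np.float64(41.6), np.float64(181.7), 0.114) d [-75.3  -0.1  -4.1] rv [ 0.001  0.333 -0.   ] rows>= 2.7
(-20, np.float64(28.1), np.float64(184.7), 0.047) d [-90.3  -0.1  -0.4] rv [ 0.001  0.4   -0.   ] rows>= 3.2
(-20, np.float64(14.7), np.float64(186.0), 0) d [-1.04e+02 -1.00e-01  4.70e+00] rv [ 0.001  0.447 -0.   ] rows>= 3.6
```

View pics/s2.png

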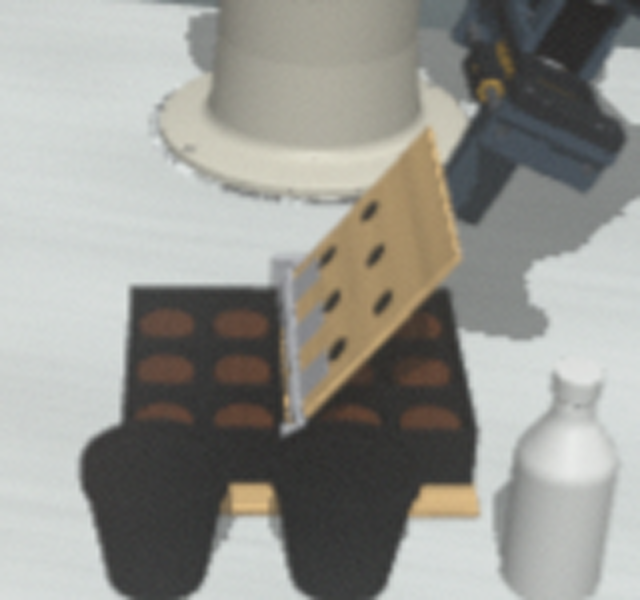

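The leaf has risen to about 0.9 rad, with the fingertip under its edge at (460,190). The force is about 2.5 N, so I'll continue.

```bash
python3 nudge.py '0 -7 0 -2 0 0.03 0; 0 -14 0 -4 0 0.06 0; 0 -21 0 -5 0 0.1 0; 0 -29 0 -6 0 0.13 0; 0 -37 0 -7 0 0.165 0; 0 -44 0 -7 0 0.2 0; 0 -52 0 -7 0 0.23 0; 0 -60 0 -6 0 0.265 0; 0 -68 0 -5 0 0.3 0; 0 -75 0 -4 0 0.33 0; 0 -83 0 -2 0 0.365 0; 0 -90 0 0 0 0.4 0'; python3 arc.py 1.5 1.6 1.7 1.8 1.9 2.0 2.1 2.2 2.3 2.4
```

```text
t: 4.15
tool_pos: [424.4, 95.6, 209.2]
eef_rot: [1.919, 2.437, -0.045]
force: [-1.1, -0.2, 0.6]
finger_gap: 0.5
finger_force: 0.7
now tip [-19.9  28.2 184.2] F [-1.1 -0.2  0.6] t 4.15 q [ 0.12  0.27  1.83 -0.06  1.04 -0.09]
(-20, np.float64(28.1), np.float64(184.7), 0.047) d [-0.1 -0.  -0.5] rv [ 0.001  0.002 -0.   ] rows>= 0.0
(-20, np.float64(14.7), np.float64(186.0), 0) d [-14.7  -0.   -1.1] rv [ 0.001  0.049 -0.   ] rows>= 0.4
(-20, np.float64(1.7), np.float64(185.2), 0) d [-27.7  -0.    0.3] rv [ 0.001  0.049 -0.   ] rows>= 0.7
(-20, np.float64(-11.1), np.float64(183.2), 0) d [-40.4  -0.    2.9] rv [ 0.001  0.049 -0.   ] rows>= 1.0
(-20, np.float64(-23.7), np.float64(179.8), 0) d [-52.8  -0.    7. ] rv [ 0.001  0.049 -0.   ] rows>= 1.3
(-20, np.float64(-35.8), np.float64(175.2), 0) d [-64.7  -0.   12.1] rv [ 0.001  0.049 -0.   ] rows>= 1.6
(-20, np.float64(-47.5), np.float64(169.5), 0) d [-76.1  -0.   18.4] rv [ 0.001  0.049 -0.   ] rows>= 1.9
(-20, np.float64(-58.5), np.float64(162.6), 0) d [-86.7  -0.1  25.8] rv [ 0.001  0.049 -0.   ] rows>= 2.2
(-20, np.float64(-68.8), np.float64(154.6), 0) d [-96.6  -0.1  34.3] rv [ 0.001  0.049 -0.   ] rows>= 2.5
(-20, np.float64(-78.2), np.float64(145.7), 0) d [-1.056e+02 -1.000e-01  4.370e+01] rv [ 0.001  0.049 -0.   ] rows>= 2.7
```

```bash
python3 nudge.py '0 -8 0 -1 0 0.025 0; 0 -15 0 -1 0 0.05 0; 0 -22 0 0 0 0.05 0; 0 -28 0 0 0 0.05 0; 0 -34 0 1.5 0 0.05 0; 0 -40 0 3 0 0.05 0; 0 -47 0 5 0 0.05 0; 0 -53 0 7 0 0.05 0; 0 -59 0 9.5 0 0.05 0; 0 -65 0 12 0 0.05 0; 0 -76 0 18 0 0.05 0; 0 -87 0 26 0 0.05 0'; python3 arc.py 2.2 2.3 2.4 2.5 2.6 2.7 2.8 2.9 3.0 3.1 3.14; python3 -c "
from geo import *
a=manip.get_image('scene')['color'][95:245,215:375]; cv2.imwrite('pics/s3.png',cv2.resize(a,(640,600),interpolation=cv2.INTER_CUBIC))"
```

```text
t: 5.15
tool_pos: [445.4, 9.3, 186.6]
eef_rot: [1.942, 2.469, 0.0]
force: [-0.5, 1.2, 0.1]
finger_gap: 0.4
finger_force: 0.6
now tip [-19.8 -59.4 161.6] F [-0.5  1.2  0.1] t 5.15 q [-0.11  0.32  1.84 -0.    0.99 -0.35]
(-20, np.float64(-58.5), np.float64(162.6), 0) d [ 0.9 -0.2 -1. ] rv [0.001 0.    0.001] rows>= 0.0
(-20, np.float64(-68.8), np.float64(154.6), 0) d [-9.4 -0.2  7. ] rv [0.001 0.    0.001] rows>= 0.3
(-20, np.float64(-78.2), np.float64(145.7), 0) d [-18.8  -0.2  15.9] rv [0.001 0.    0.001] rows>= 0.6
(-20, np.float64(-86.7), np.float64(135.8), 0) d [-27.3  -0.2  25.8] rv [0.001 0.    0.001] rows>= 0.9
(-20, np.float64(-94.1), np.float64(125.2), 0) d [-34.7  -0.2  36.4] rv [0.001 0.    0.001] rows>= 1.2
(-20, np.float64(-100.5), np.float64(113.8), 0) d [-41.1  -0.2  47.8] rv [0.001 0.    0.001] rows>= 1.5
(-20, np.float64(-105.7), np.float64(101.9), 0) d [-46.3  -0.3  59.7] rv [0.001 0.    0.001] rows>= 1.8
(-20, np.float64(-109.6), np.float64(89.5), 0) d [-50.2  -0.3  72.1] rv [0.001 0.    0.001] rows>= 2.1
(-20, np.float64(-112.3), np.float64(76.8), 0) d [-52.9  -0.3  84.8] rv [0.001 0.    0.001] rows>= 2.4
(-20, np.float64(-113.8), np.float64(63.9), 0) d [-54.4  -0.3  97.7] rv [0.001 0.    0.001] rows>= 2.7
(-20, np.float64(-114.0), np.float64(58.7), 0) d [-54.6  -0.3 102.9] rv [0.001 0.    0.001] rows>= 2.8
```

View pics/s3.png

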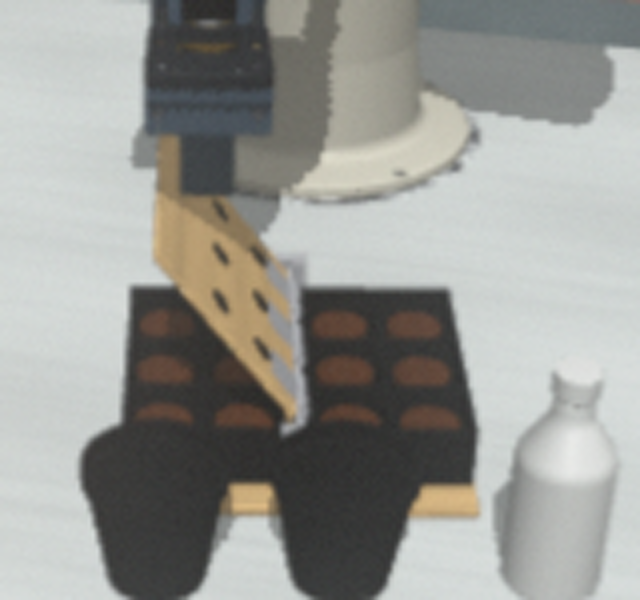

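The leaf is past upright, leaning right at about 2.2 rad. The tip is on its face at (205,190), and the frame hasn't moved. Now I'll press it down.

```bash
python3 nudge.py '0 -5 0 3 0 0 0; 0 -9 0 7 0 0 0; 0 -19 0 16 0 0 0; 0 -27 0 26 0 0 0; 0 -35 0 36 0 0 0; 0 -41 0 48 0 0 0; 0 -46 0 60 0 0 0; 0 -50 0 72 0 0 0; 0 -52 0 80 0 0 0; 0 -53 0 85 0 0 0; 0 -53 0 90 0 0 0; 0 -54 0 94 0 0 0'; python3 arc.py 3.1 3.14
```

```text
t: 6.2
tool_pos: [457.7, -42.2, 92.5]
eef_rot: [-1.943, -2.468, 0.0]
force: [-0.5, -0.1, 0.6]
finger_gap: 0.6
finger_force: 0.4
now tip [ -19.9 -112.4   67.5] F [-0.5 -0.1  0.6] t 6.2 q [-0.22  0.49  1.9   0.    0.75 -0.46]
(-20, np.float64(-113.8), np.float64(63.9), 0) d [-1.4 -0.1  3.6] rv [-0. -0.  0.] rows>= 0.1
(-20, np.float64(-114.0), np.float64(58.7), 0) d [-1.6 -0.1  8.8] rv [-0. -0.  0.] rows>= 0.2
```

```bash
python3 nudge.py '0 -1 0 2 0 0 0; 0 -1 0 4 0 0 0; 0 -1 0 6 0 0 0; 0 -1 0 7 0 0 0; 0 -1 0 8 0 0 0; 0 -1 0 8 0 0 0'; python3 arc.py 3.14
```

```text
t: 6.7
tool_pos: [458.0, -43.2, 84.9]
eef_rot: [1.943, 2.468, 0.0]
force: [-0.2, -0.1, 0.7]
finger_gap: 0.5
finger_force: 0.0
now tip [ -19.8 -113.4   59.9] F [-0.2 -0.1  0.7] t 6.7 q [-0.22  0.51  1.91  0.    0.72 -0.46]
(-20, np.float64(-114.0), np.float64(58.7), 0) d [-0.6 -0.2  1.2] rv [0. 0. 0.] rows>= 0.0
```

```bash
python3 nudge.py '0 0 0 1 0 0 0; 0 0 0 1 0 0 0'; python3 nudge.py '0 0 0 1 0 0 0; 0 0 0 1 0 0 0'|grep -E "pos|^force"
```

```text
t: 6.87
tool_pos: [458.0, -43.2, 83.9]
eef_rot: [1.943, 2.468, 0.0]
force: [0.4, 0.0, -0.7]
finger_gap: 0.4
finger_force: 0.0
tool_pos: [458.1, -43.3, 83.5]
force: [-2.8, 0.8, 20.0]
```

At tip height 58.5 mm the force jumped to 20 N, so the leaf is on its stop. I'll back off straight up and check.

```bash
python3 nudge.py '0 0 0 -3 0 0 0; 0 0 0 -15 0 0 0; 0 0 0 -50 0 0 0; 0 0 0 -90 0 0 0; 0 0 0 -130 0 0 0; 0 -20 -60 -150 0 0 0; 0 -40 -100 -150 0 0 0; 0 -40 -140 -150 0 0 0; 0 -40 -140 -150 0 0 0; 0 -40 -140 -150 0 0 0'; python3 -c "
from geo import *
T=manip.get_image('top');S=manip.get_image('scene')
a=T['color'][130:300,140:410];b=S['color'][95:245,145:375]
cv2.imwrite('pics/e1.png',np.vstack([cv2.resize(a,(480,302),interpolation=cv2.INTER_CUBIC),cv2.resize(b,(480,298),interpolation=cv2.INTER_CUBIC)]))
for n,i,j in(('top',T,cv2.imread('pics/top0.png')),('scene',S,cv2.imread('pics/scene0.png'))):
    d=(cv2.absdiff(i['color'],j).max(2)>40).astype('uint8'); d=cv2.morphologyEx(d,cv2.MORPH_OPEN,np.ones((3,3)))
    print(n,[tuple(s[:5]) for s in cv2.connectedComponentsWithStats(d)[2][1:]])"
```

```text
t: 7.87
tool_pos: [327.4, -115.4, 233.0]
eef_rot: [-1.945, -2.466, 0.001]
force: [0.4, 0.2, -0.0]
finger_gap: 0.5
finger_force: 0.0
top [(np.int32(231), np.int32(197), np.int32(186), np.int32(187), np.int32(9649)), (np.int32(177), np.int32(213), np.int32(71), np.int32(125), np.int32(4839)), (np.int32(353), np.int32(276), np.int32(11), np.int32(12), np.int32(96)), (np.int32(420), np.int32(308), np.int32(5), np.int32(4), np.int32(16)), (np.int32(0), np.int32(342), np.int32(21), np.int32(42), np.int32(604)), (np.int32(168), np.int32(375), np.int32(22), np.int32(9), np.int32(130))]
scene [(np.int32(212), np.int32(0), np.int32(37), np.int32(32), np.int32(1001)), (np.int32(336), np.int32(0), np.int32(4), np.int32(4), np.int32(14)), (np.int32(344), np.int32(0), np.int32(27), np.int32(36), np.int32(340)), (np.int32(504), np.int32(3), np.int32(8), np.int32(19), np.int32(97)), (np.int32(318), np.int32(15), np.int32(43), np.int32(33), np.int32(456)), (np.int32(500), np.int32(23), np.int32(12), np.int32(16), np.int32(128)), (np.int32(259), np.int32(27), np.int32(13), np.int32(36), np.int32(320))
[... 559 characters left out ...]
4), np.int32(4), np.int32(15)), (np.int32(491), np.int32(81), np.int32(21), np.int32(7), np.int32(71)), (np.int32(226), np.int32(87), np.int32(39), np.int32(59), np.int32(1380)), (np.int32(262), np.int32(97), np.int32(8), np.int32(7), np.int32(36)), (np.int32(320), np.int32(103), np.int32(44), np.int32(33), np.int32(1028)), (np.int32(379), np.int32(108), np.int32(77), np.int32(46), np.int32(1066)), (np.int32(446), np.int32(114), np.int32(14), np.int32(12), np.int32(110)), (np.int32(499), np.int32(128), np.int32(8), np.int32(9), np.int32(50)), (np.int32(290), np.int32(141), np.int32(54), np.int32(59), np.int32(1925)), (np.int32(231), np.int32(164), np.int32(56), np.int32(42), np.int32(1968))]
```

View pics/e1.png

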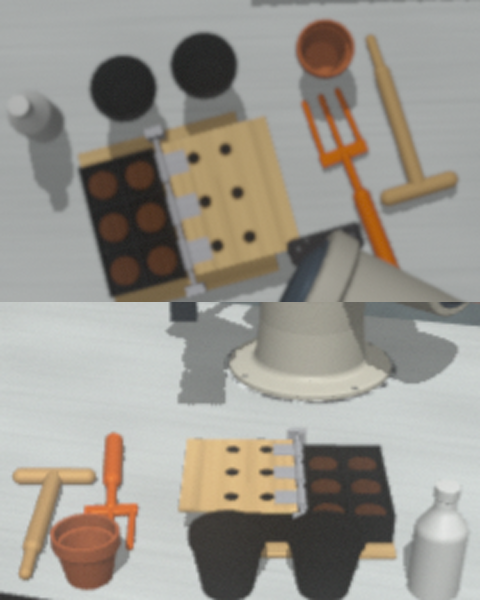

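The leaf lies over the right tray, with the frame and bystanders where they were. I'll check the angle from the holes (triangulated) and then decide on handing in.

Run:
```python
from geo import *
S=manip.get_image("scene");T=manip.get_image("top");cs=Cam(S);ct=Cam(T)
def blob(img,c,r):
    g=img.max(2).astype(float); x0,y0=np.round(c).astype(int)
    w=g[y0-r:y0+r+1,x0-r:x0+r+1]; k=np.clip(np.median(w)-w-15,0,None); yy,xx=np.mgrid[-r:r+1,-r:r+1]
    return [x0+(k*xx).sum()/k.sum(), y0+(k*yy).sum()/k.sum()]
f=lambda L:np.array([blob(S["color"],[145+u/2.087-.3,95+(v-302)/1.987-.3],3) for u,v in L])
g=lambda L:np.array([blob(T["color"],[140+u/1.778-.3,130+v/1.778-.3],4) for u,v in L])
X=tri(cs,f([(266,449),(232,449),(266,471),(231,471),(266,496),(231,496)]),ct,g([(217,246),(250,237),(205,202),(237,192),(193,158),(225,149)]))
np.set_printoptions(precision=1,suppress=True);print(X)
for i in(0,2,4):
    d=X[i+1]-X[i];print("angle",np.pi-np.arctan2(d[2],np.hypot(*d[:2])))
print("base z8",ct.plane([(140+80/1.778,130+155/1.778)],8), manip.read_state()["force"])
```

```text
[[402.   16.9  57.3]
 [412.4 -26.4  57. ]
 [460.3  30.9  57.3]
 [470.8 -12.5  57.2]
 [518.7  44.8  57.2]
 [529.2   1.8  57. ]]
angle 3.1481378406596296
angle 3.1446545572720837
angle 3.1445758392630556
base z8 [[532.2 205.4   8. ]] [0.1 0.5 0. ]
```

```bash
python3 -c "
from cell import manip
print(manip.hand_in())"
```

```text
the job is handed in; nothing more can be done
None
```

The leaf was pushed over the spine and lies flat over the right tray at about 3.14 rad (measured); the frame and bystanders look unmoved in the final pictures, and I handed the job in at about 8 s (no verdict was returned).

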